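# Select mode three and hold the dead-man paddle level

### The arm

A 6-joint arm with a two-finger parallel gripper is mounted at the origin on a cart in front of the work surface, level with it; the furniture and walls round the work are solid. World frame = base frame: x ahead of the robot, y to its left, z up, the work surface at z = 0. Lengths are in mm, angles in rad, forces in N, time in s.
With the tool pointing down it reaches from about 425 to 925 mm from the base axis. Payload 12.5 kg.
Tool frame: the origin (TCP) lies at the centre of the arm's flange, where the gripper is bolted on; the fingertips stand 173 mm ahead of it and the grasp point (between the pads) lies ahead of it (manip.grasp_offset is the z of the grasp point in the tool frame, in mm); z points along the fingers, y is the line along which they close (so a half turn about z gives the same grasp; the last joint's range is limited). The gripper opens to 85 mm and grips with 20 to 120 N. Pads are 22 mm wide; open, the fingers measure 114 mm over their backs; the gripper's body (76 mm by 85 mm) begins 54 mm behind the grasp point. The pads swing forward as they close: fully open they stand 13 mm farther back than shut.
Start: joints at [-1.358, 0.491, 1.559, -0, 1.092, -0.106], TCP at [195.911, -593.501, 404.727] pointing down, gripper open.
Joint ranges: [-3.1, 3.1], [-0.84, 2.19], [0.05, 2.79], [-1.13, 4.28], [0.06, 2.93], [-2.69, 2.69]. Speed limits (rad/s): [2.22, 2.22, 2.79, 3.14, 3.14, 3.14].

### API

Orientations are given as a rotation vector (axis times angle).
In Python, from workcell import manip gives the robot as it stands.
- The arm moves only by the tool play_rows, never from a script. Its argument "commands" is a list of rows, each a list of 5 numbers: the shift along the tool's x, y, z in m, then the turn about the tool's z in rad, then the opening, from 0 (shut) to 1 (fully open). A call has 1 to 10 rows; each row shifts and turns the commanded pose from where the row before left it, along the tool's axes as they then stand; what a row does not reach is not made up. A row lasts 1/10 s, in which the tool goes at most 50 mm and 8.59 degrees, less where a joint would pass 70% of its speed; a pose out of reach is approached as far as the arm can. A call with a gripper value outside its range is refused whole. The fingers move at their own pace and stop on an object; "grip_force" is the grip in N (left out, the last holds). Time passes only in rows, so rows that do not move let the fingers close. It gives the time, the measured TCP pose, the force, the opening and the grip force at its end, in the units of the state.
- manip.get_obs(): the state, without advancing time (a new reading comes with each control period).
- manip.snapshot(name): name is "scene" or "top" or "wrist"; returns a dict with "image" (420x560x3 uint8, red, green, blue), "depth" (420x560 float32, mm along the optical axis (not along the pixel's ray), 0 where there is no reading), "intrinsics" (3x3 intrinsics, pixels), "origin" and "attitude" of the camera in the world. Camera axes: x right, y down, z forward; pixel columns grow to the right and rows downward; lengths in mm; the calibration is good to about 2 mm. A picture is of the moment at which its call begins.
- manip.job_done(): hands the job in; it is judged then, once.
Trained networks look in a picture, given as the dict that the camera call returned (one of the last four; its "shot" number tells which), for a name from the list of things; names that differ only in an ending like _2 or _b are one class to them, and where a whole thing is asked for, a point or a joint stands for the part that bears it (a point fixed in the world has none). Each returns a list of dicts, best first, with "p" (0 to 1); they miss things now and then, are a little off and sometimes report something else, mostly with a low value. They report only what shows in the picture. A call takes as long as a camera call. They do not tell look-alikes from the thing itself.
- manip.find_in(query, picture): "bbox" ([centre column, centre row, width, height] in pixels, round what is visible of it).
- manip.outline_of(query, picture): "pixels" (420x560 bool, what is visible of it) and "bbox" ([centre column, centre row, width, height] in pixels, round what is visible of it).
The state is a dict: "clock": time; "joint_pos": joint angles; "joint_vel": joint speeds; "tau": joint torques, N m; "position": TCP position; "tcp_rot": TCP orientation; "wrist_force": force on the tool from outside, world axes, zero at the start; "moment": the same for the moment, N m; "opening": finger opening in mm; "grasp_force": force on a finger pad.
Only numpy, scipy, OpenCV 4.12 (cv2) and the standard library are available. Lean on these libraries where they do the work, as an engineer would, in place of code of your own. Each camera call takes 0.05 s, during which the arm holds its last target. There are 200 camera calls.

### The job

On the selector box turn the knob so that its pointer stands at the mark with three studs, and let go of it. Only then press the spring-loaded dead-man paddle down to half its travel, where the paddle is level and flush with the side cheeks (never all the way down, that trips the machine), and finish the program while still holding it there with the fingers. Do not knock the oil bottle, stylus case or bushing about.

Things in the scene. Friction and masses are not known exactly. Their poses are not given: they have to be found in the camera images.
- selector_box: grey box 110x110 mm, 45 mm high, fixed to the desk, knob at the middle of its top. Origin: centre of underside; z up, x from its front to its back (black cable gland), within 0.4 rad of straight away from the robot. Marks of one, two, three, four black studs lie beyond the knob, left to right, at +45, +15, -15, -45 degrees from x (counter-clockwise from above positive).
- selector_handle (a point): black bar grip of the knob: 12 mm wide (y), 42 mm long (x, -20 to +22 mm), 24 mm high. Origin: on the knob's vertical turning axis, half-way up the bar, 65 mm above the desk; x is the pointer (narrow nose, white line on top). It stands on a 42 mm disc whose top is 53 mm above the desk; the bar's top is at 77 mm. Grip across its width from above.
- three_mark (a point): the mark with three studs, on the top face of the selector box, 36 mm from the knob's axis: the knob's pointer must point at it.
- selector (a joint): turn of the knob, rad, growing clockwise seen from above: 0 = one stud, 0.524 = two, 1.047 = three, 1.571 = four studs (end stop). A spring detent (about 0.05 N m) draws it into the nearest mark when let go. Starts at one of the first two marks (rarely balanced between them).
- deadman_base: grey unit on a steel plate 140x76 mm, fixed to the desk. Origin: centre of underside; z up, x from the paddle's free end (front) to its hinge (back), within 0.4 rad of straight away from the robot. Upright cheeks 5 mm thick, 28 mm either side of the middle, from 8 mm before to 62 mm behind the origin, top edge 60 mm above the desk. Hinge pin 45 mm behind the origin, 54 mm up.
- press_pad (a point): aluminium paddle plate, 44 mm wide, 8 mm thick, black ribs near its free end. Origin: where to press, on the top face, 85 mm from the hinge, 27 mm from the free end; z is the plate's normal, x runs to the hinge. Released, it slopes up to the front and this point is 73.5 mm above the desk; level (half travel) 60 mm, flush with the cheeks' top edges; bottomed 46 mm.
- paddle (a joint): angle of the paddle, rad: 0 = released (up), 0.16 = level, half travel, 0.32 = all the way down. Pressed at the origin of press_pad it takes about 3 N to start, 6 N at half travel and 9 N at the bottom, and springs back up when let go.
- bottle_mid (a point): bystander: clear oil bottle with a red spout, 42 mm diameter, 118 mm high, upright between the two units. Point: its centre, half-way up.
- case_mid (a point): bystander: small flat black and grey stylus case 28 x 88 x 18 mm, on the left. Point: its centre.
- bushing_mid (a point): bystander: brass flanged bushing, 34 mm diameter, 12 mm high, on the right. Point: its centre.
Things that resemble listed ones, but are neither listed nor needed, are in the scene too. Leave any yellow look-alike of the selector_box alone.

How it is judged (in metres and radians):
On the way, in this order (a step that is already met when the one before it is completed fails the run):
1. the selector stands at the three-stud mark, let go, with the paddle still up (value of joint selector between 0.927 and 1.167 rad and contact force between the fingers and selector below 0.3 N and value of joint paddle below 0.05 rad), for 0.2 s.
2. the fingers hold the paddle at half travel (value of joint paddle between 0.11 and 0.21 rad and contact force between the fingers and paddle above 2.5 N), for 0.5 s.
At the end, for the whole second after the job is handed in: The selector is at the three-stud mark (1.047 +- 0.12 rad) and not touched; the paddle is at half travel (0.16 +- 0.05 rad, about 4 mm up or down at the pressing point) and is held there by the fingers with more than 2.5 N (all of step 2 and value of joint selector between 0.927 and 1.167 rad and contact force between the fingers and selector below 0.3 N); the arm keeps its last pose, push and grip.
It fails at once if the paddle is pressed down to the bottom (over 0.29 rad) (value of joint paddle above 0.29 rad).
It fails at once if the paddle is pressed (over 0.08 rad) while the selector is not at the three-stud mark (value of joint paddle above 0.08 rad and not (value of joint selector between 0.927 and 1.167 rad)).
It fails at once if a bystander is moved more than 25 mm (distance of any of bottle_mid, case_mid, bushing_mid from where it was at the start of the episode above 0.025 m).
It also fails if it takes over 45 s, if anything falls off the work surface, if the arm or the gripper's body presses on something with over 40 N, if the wrist force passes 120 N, or if a joint passes its speed limit or range.

## Working session

There is one attempt and no reset: what is moved stays moved. The work goes in short steps, Python scripts to look and compute and a tool call to move; the robot and the scene stay as the last step left them, time stands still between calls to the robot, and variables do not carry over. Pictures are saved under pics/ and viewed, at most 10 in all, crops included, and the job is handed in when it is done.

Besides the shell and the picture viewer there is one more tool, called after "Request:" by a JSON object that holds its "fn" and its "kwargs", one argument or row to a line. play_rows: Moves the arm, as the interface text tells. Its arguments: {"type":"object","properties":{"commands":{"type":"array","items":{"type":"array","items":{"type":"number"}}},"grip_force":{"type":"number"}},"required":["commands"]}

```bash
mkdir -p pics; cat > h.py <<'E'
import numpy as np, cv2
from workcell import manip
from scipy.spatial.transform import Rotation as R
def att(s):
    a=np.array(s["attitude"],float)
    return a if a.shape==(3,3) else R.from_rotvec(a).as_matrix()
def world(s,u,v,d=None):
    K=np.array(s["intrinsics"]); d=s["depth"][int(round(v)),int(round(u))] if d is None else d
    return att(s)@(np.linalg.inv(K)@[u,v,1]*d)+np.array(s["origin"])
def plane(s,u,v,z):
    K=np.array(s["intrinsics"]); r=att(s)@(np.linalg.inv(K)@[u,v,1]); o=np.array(s["origin"])
    return o+r*(z-o[2])/r[2]
def cloud(s):
    K=np.array(s["intrinsics"]); v,u=np.mgrid[:420,:560]; d=s["depth"]
    p=np.stack([u,v,np.ones_like(u)],-1)@np.linalg.inv(K).T*d[...,None]
    return p@att(s).T+np.array(s["origin"])
def save(s,n,crop=None,k=1):
    im=s["image"][...,::-1]
    if crop: im=im[crop[1]:crop[3],crop[0]:crop[2]]
    cv2.imwrite("pics/"+n,cv2.resize(im,None,fx=k,fy=k,interpolation=cv2.INTER_CUBIC))
E
python3 - <<'E'
from h import *
ims=[]
for n in ["top","scene"]:
    s=manip.snapshot(n); print(n,s["origin"],np.array(s["attitude"]).shape); save(s,n+".png",k=1.4)
    np.savez(n+".npz",**{k:v for k,v in s.items()})
    C=cloud(s)
    for q in ["selector_box","selector_handle","deadman_base","press_pad","bottle_mid","case_mid","bushing_mid"]:
        for r in manip.find_in(q,s)[:3]:
            b=r["bbox"]; print(q,round(r["p"],2),np.round(b),np.round(C[int(b[1]),int(b[0])]))
print(manip.grasp_offset,manip.get_obs())
E
```

```text
top [ 285.42419076   88.46013953 1357.4861263 ] (3,)
selector_box 0.78 [108. 219.  41.  41.] [489. 595.  46.]
selector_box 0.58 [243. 211.  38.  43.] [514. 184.  74.]
selector_handle 0.57 [242. 209.  16.  12.] [522. 187.  77.]
selector_handle 0.5 [103. 217.  10.  12.] [490. 597.  79.]
deadman_base 0.6 [350. 215.  32.  50.] [ 509. -138.   65.]
press_pad 0.79 [354. 213.  25.  42.] [ 512. -150.   66.]
bottle_mid 0.57 [303. 199.  14.  20.] [550.   5.  83.]
case_mid 0.7 [159. 233.  28.  11.] [452. 445.  16.]
bushing_mid 0.62 [431. 238.  10.   8.] [ 450. -405.   -0.]
bushing_mid 0.29 [354. 215.  20.  38.] [ 510. -150.   66.]
scene [-666.72174445  907.98335313 1111.21813336] (3,)
selector_box 0.88 [245. 226.  44.  39.] [500. 208.  44.]
selector_box 0.8 [127. 283.  47.  45.] [473. 617.  47.]
selector_handle 0.71 [186. 273.  31.  14.] [445. 447.  14.]
selector_handle 0.67 [128. 275.  14.  18.] [481. 605.  60.]
selector_handle 0.64 [244. 216.  17.  12.] [527. 194.  61.]
deadman_base 0.68 [316. 187.  28.  30.] [ 543. -119.   48.]
press_pad 0.56 [326. 184.  17.  10.] [ 517. -142.   66.]
bottle_mid 0.71 [285. 194.   8.  23.] [540.  18.  74.]
case_mid 0.65 [185. 271.  30.  12.] [446. 449.  18.]
154.70000000000002 {'clock': 0.8, 'joint_pos': array([-1.35762773e+00,  4.90895783e-01,  1.55887367e+00, -2.85378571e-05,
        1.09171656e+00, -1.05601012e-01]), 'joint_vel': array([-0.00131556, -0.00110656,  0.00099608,  0.00083587, -0.00144979,
       -0.00178206]), 'tau': array([ 3.00796251e-03, -6.18208337e+01, -2.61841106e+01,  8.38459687e-05,
        3.23967924e-04,  3.82394796e-05]), 'position': array([ 195.89418275, -593.51280407,  404.73864515]), 'tcp_rot': array([ 3.10166354e+00,  4.98608088e-01, -3.07177619e-05]), 'wrist_force': array([-0.48541546, -0.64236101,  0.06139469]), 'moment': array([ 0.0100368 , -0.04012966,  0.00484294]), 'grasp_force': 0.0, 'opening': 85.4936739687837}
```

View pics/top.png

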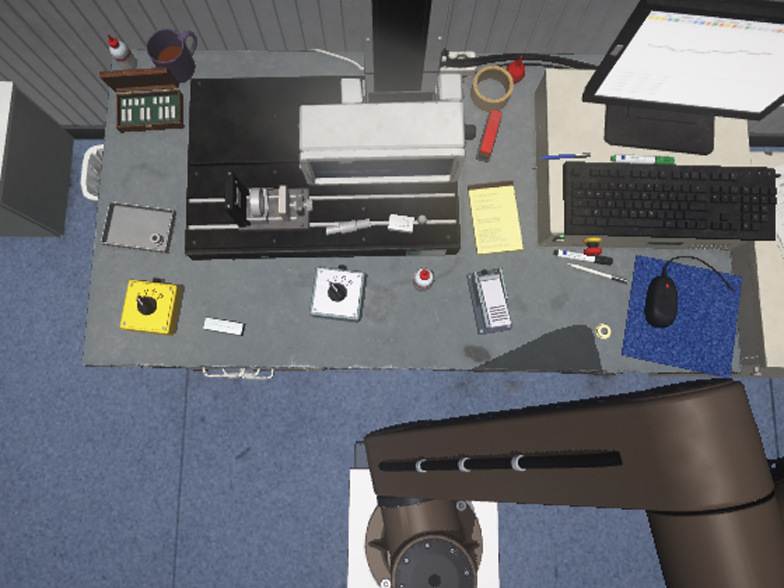

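View pics/scene.png

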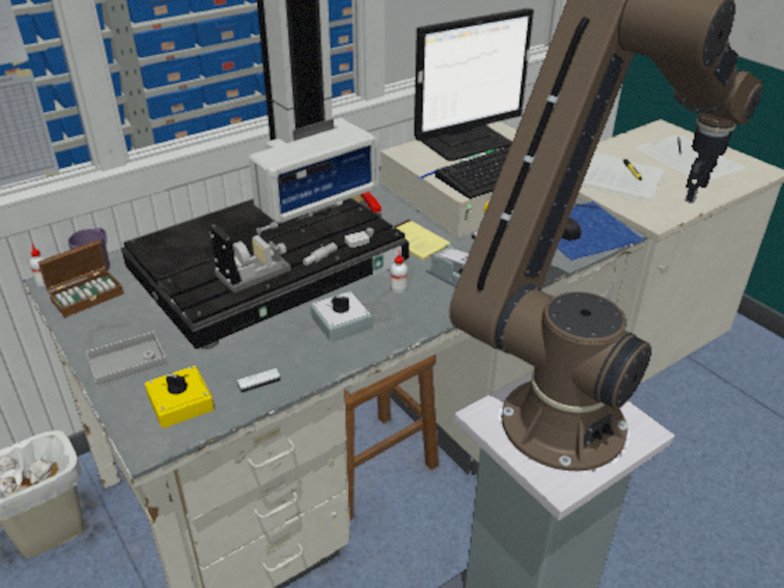

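Possible confusions for the selector: the white/grey box at top px (243,211) and the yellow one at (108,219). The description says grey, so I take the first. The paddle is at (352,215), the bottle at (303,199). I'll check this in one close crop.

```bash
python3 - <<'E'
from h import *
s=dict(np.load("top.npz"))
save(s,"crop.png",(208,180,378,250),4.6)
E
```

```text
(no output)
```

View pics/crop.png

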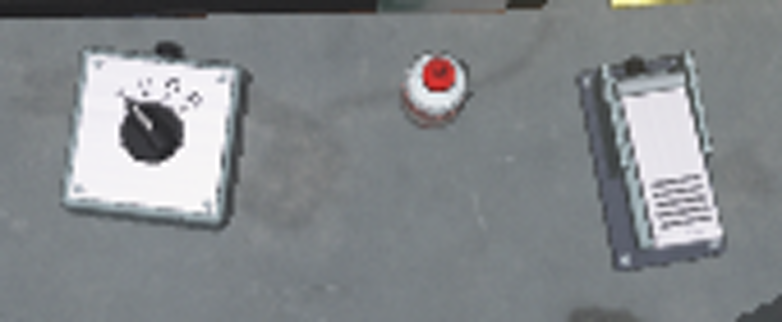

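Request:
{"fn": "play_rows", "kwargs": {
  "commands": [
    [0.04, -0.03, 0, 0, 1],
    [0.04, -0.03, 0, 0, 1],
    [0.04, -0.03, 0, 0, 1],
    [0.04, -0.03, 0, 0, 1],
    [0.04, -0.03, 0, 0, 1],
    [0.04, -0.03, 0, 0, 1],
    [0.04, -0.03, 0, 0, 1],
    [0.04, -0.03, 0, 0, 1],
    [0.04, -0.03, 0, 0, 1],
    [0.04, -0.03, 0, 0, 1]
  ]
}}

```text
clock: 1.8
position: [482.5, -181.3, 405.0]
tcp_rot: [3.101, 0.498, 0.001]
wrist_force: [1.1, -0.8, 0.5]
opening: 85.4
grasp_force: 0.0
```

The crop confirms the grey box, with its gland at the back at (168,48) and its pointer at the one-stud mark. The box is turned slightly clockwise. The bottle is at (437,75), and the paddle unit is turned slightly counter-clockwise. Next is the wrist view of the paddle.

```bash
python3 - <<'E'
from h import *
s=manip.snapshot("wrist"); save(s,"w1.png",k=1.2); np.savez("w1.npz",**s)
print(s["origin"],np.round(att(s),3))
C=cloud(s)
for q in ["deadman_base","press_pad","bottle_mid"]:
    for r in manip.outline_of(q,s)[:2]:
        m=r["pixels"]; P=C[m&(s["depth"]>0)]; b=r["bbox"]
        print(q,round(r["p"],2),np.round(b),np.round(np.median(P,0)),np.round(np.percentile(P,[2,98],axis=0)))
        c=plane
        (cx,cy),wh,a=cv2.minAreaRect(P[:,:2].astype(np.float32)); print(cx,cy,wh,a)
E
```

```text
[ 559.51612848 -155.49202597  372.798281  ] [[ 0.313 -0.9   -0.302]
 [-0.95  -0.296 -0.101]
 [ 0.002  0.319 -0.948]]
deadman_base 0.88 [267. 143.  76. 140.] [ 524. -150.   61.] [[ 456. -189.    5.]
 [ 584. -113.   75.]]
511.89312744140625 -149.84512329101562 (156.76919555664062, 78.38001251220703) 10.002610206604004
press_pad 0.57 [262. 151.  60. 120.] [ 514. -150.   67.] [[ 457. -176.   56.]
 [ 566. -123.   76.]]
498.6588134765625 -149.57208251953125 (142.53091430664062, 53.82788848876953) 10.162703514099121
bottle_mid 0.69 [125.  52.  87.  54.] [560.  -8.  69.] [[542. -19.   7.]
 [579.  10. 106.]]
562.3394165039062 17.32842445373535 (75.0190200805664, 43.9185905456543) 87.4410629272461
```

View pics/w1.png

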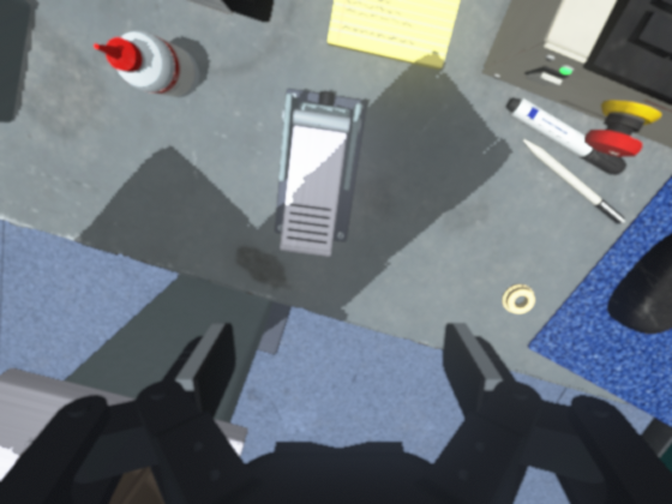

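The wrist view shows the paddle at px (265,145) with its free end toward the robot and the bottle at (125,52). Moving over the selector.

Request:
{"fn": "play_rows", "kwargs": {
  "commands": [
    [0.015, -0.045, 0, 0, 1],
    [0.015, -0.045, 0, 0, 1],
    [0.015, -0.045, 0, 0, 1],
    [0.015, -0.045, 0.01, 0, 1],
    [0.015, -0.045, 0.01, 0, 1],
    [0.015, -0.045, 0.01, 0, 1],
    [0.015, -0.045, 0.01, 0, 1],
    [0, 0, 0, 0, 1]
  ]
}}

```text
clock: 2.8
position: [482.4, 151.4, 363.6]
tcp_rot: [-3.101, -0.503, 0.002]
wrist_force: [0.3, -0.1, -0.7]
opening: 85.5
grasp_force: 0.0
```

```bash
python3 - <<'E'
from h import *
s=manip.snapshot("wrist"); save(s,"w2.png",k=1.2); np.savez("w2.npz",**s)
C=cloud(s)
for q in ["selector_box","selector_handle","bottle_mid"]:
    for r in manip.outline_of(q,s)[:2]:
        m=r["pixels"]&(s["depth"]>0); P=C[m]; b=r["bbox"]
        print(q,round(r["p"],2),np.round(b),np.round(np.median(P,0)))
        for lo,hi in [(40,49),(50,57),(70,84)]:
            k=(P[:,2]>lo)&(P[:,2]<hi)
            if k.sum()>20: print(lo,k.sum(),cv2.minAreaRect(P[k][:,:2].astype(np.float32)))
# paddle from w1
s=dict(np.load("w1.npz")); C=cloud(s); p=C[(abs(C[...,0]-510)<90)&(abs(C[...,1]+150)<60)]
k=(p[:,2]>63)&(p[:,2]<85); q=p[k]; print("paddle z>63",k.sum(),cv2.minAreaRect(q[:,:2].astype(np.float32)))
A=np.c_[q[:,:2],np.ones(len(q))]; print("plane",np.linalg.lstsq(A,q[:,2],rcond=None)[0])
k=(p[:,2]>3)&(p[:,2]<90); print("base",cv2.minAreaRect(p[k][:,:2].astype(np.float32)))
print(manip.get_obs()["position"],manip.get_obs()["tcp_rot"])
E
```

```text
selector_handle 0.6 [257. 140.  46.  50.] [529. 191.  52.]
40 97 ((526.5469360351562, 191.7226104736328), (41.636131286621094, 41.266998291015625), 68.33168029785156)
50 877 ((526.7303466796875, 191.36459350585938), (38.98638916015625, 39.550479888916016), 71.17878723144531)
70 619 ((525.2058715820312, 190.31544494628906), (35.74720001220703, 12.293988227844238), 38.60266876220703)
bottle_mid 0.56 [463. 167.  95.  50.] [560.  13.  68.]
40 204 ((559.401611328125, 15.214471817016602), (41.32011413574219, 17.205659866333008), 2.5698225498199463)
50 191 ((558.9757690429688, 14.782461166381836), (41.537200927734375, 17.967676162719727), 4.31328821182251)
70 655 ((559.6517944335938, 5.960811614990234), (28.78156852722168, 35.03679275512695), 85.62922668457031)
paddle z>63 3594 ((498.6318054199219, -152.16847229003906), (92.67394256591797, 44.0850944519043), 10.40959644317627)
plane [-1.49547677e-01 -2.88747524e-02  1.39320831e+02]
base ((509.927001953125, -149.01866149902344), (178.6179656982422, 119.21245574951172), 0.820428192615509)
[482.98858992 147.2304172  364.88311291] [3.10191211e+00 4.95833451e-01 3.50297049e-04]
```

View pics/w2.png

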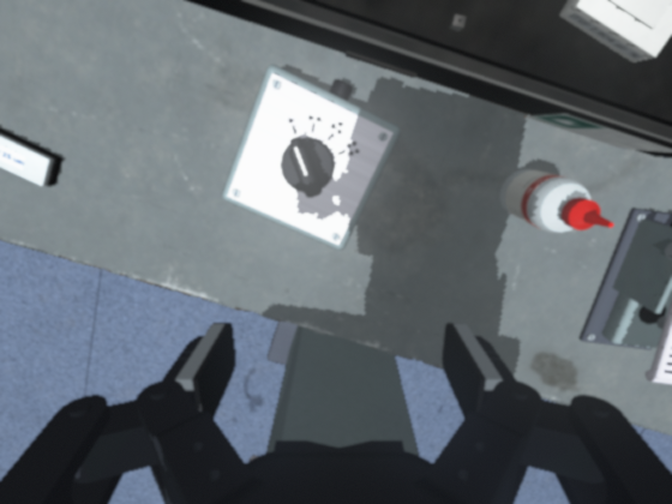

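The wrist view shows the knob at px (257,137) with its pointer at the leftmost one-stud mark, and the studs run left to right as described. The axis measures (526.5, 191.3), and the pointer is at 38.6° in the world. The box heading is about -6.4°.

Request:
{"fn": "play_rows", "kwargs": {
  "commands": [
    [0.0275, -0.014, 0, 0, 1],
    [0.0275, -0.014, 0, 0, 1],
    [0, 0, 0.02, -0.119, 1],
    [0, 0, 0.03, -0.119, 1],
    [0, 0, 0.03, -0.119, 1],
    [0, 0, 0, 0, 1],
    [0, 0, 0, 0, 1]
  ]
}}

```text
clock: 3.7
position: [526.8, 191.3, 285.3]
tcp_rot: [2.967, 1.033, -0.0]
wrist_force: [-0.8, 0.2, -1.1]
opening: 85.4
grasp_force: 0.0
```

```bash
python3 - <<'E'
from h import *
s=manip.snapshot("wrist"); C=cloud(s)
P=C[(np.hypot(C[...,0]-526,C[...,1]-191)<30)]
for lo,hi in [(50,57),(70,84)]:
    k=(P[:,2]>lo)&(P[:,2]<hi); print(lo,k.sum(),cv2.minAreaRect(P[k][:,:2].astype(np.float32)))
o=manip.get_obs(); print(o["position"],R.from_rotvec(o["tcp_rot"]).as_matrix()[:2,0])
E
```

```text
50 1417 ((527.1005859375, 191.90350341796875), (39.177024841308594, 39.391780853271484), 70.53690338134766)
70 926 ((525.5352783203125, 190.5489044189453), (35.69224548339844, 11.5458402633667), 37.725582122802734)
[526.82806427 191.62149464 286.0433902 ] [0.78320798 0.62175844]
```

Request:
{"fn": "play_rows", "kwargs": {
  "commands": [
    [0, 0, 0.019, 0, 1],
    [0, 0, 0.019, 0, 1],
    [0, 0, 0.018, 0, 1],
    [0, 0, 0, 0, 0],
    [0, 0, 0, 0, 0],
    [0, 0, 0, 0, 0],
    [0, 0, 0, 0, 0],
    [0, 0, 0, 0, 0],
    [0, 0, 0, 0, 0],
    [0, 0, 0, 0, 0]
  ],
  "grip_force": 30
}}

```text
clock: 4.75
position: [526.8, 192.0, 229.7]
tcp_rot: [2.963, 1.041, 0.003]
wrist_force: [2.5, -8.7, 5.9]
opening: 11.3
grasp_force: 32.7
```

Request:
{"fn": "play_rows", "kwargs": {
  "commands": [
    [0, 0, 0, 0.131, 0],
    [0, 0, 0, 0.131, 0],
    [0, 0, 0, 0.131, 0],
    [0, 0, 0, 0.131, 0],
    [0, 0, 0, 0.131, 0],
    [0, 0, 0, 0.131, 0],
    [0, 0, 0, 0.131, 0],
    [0, 0, 0, 0.13, 0],
    [0, 0, 0, 0, 0],
    [0, 0, 0, 0, 0]
  ]
}}

```text
clock: 5.75
position: [526.8, 192.4, 229.7]
tcp_rot: [-3.087, 0.58, -0.005]
wrist_force: [2.5, -3.7, 6.6]
opening: 11.1
grasp_force: 32.7
```

Request:
{"fn": "play_rows", "kwargs": {
  "commands": [
    [0, 0, 0, 0, 1],
    [0, 0, 0, 0, 1],
    [0, 0, 0, 0, 1],
    [0, 0, 0, 0, 1],
    [0, 0, 0, 0, 1],
    [0, 0, 0, 0, 1],
    [0, 0, -0.03, 0, 1],
    [0, 0, -0.05, 0, 1],
    [0, 0, -0.05, 0, 1],
    [0, 0, 0, 0, 1]
  ]
}}

```text
clock: 6.75
position: [526.6, 192.8, 364.7]
tcp_rot: [-3.084, 0.579, -0.014]
wrist_force: [0.3, 0.4, -0.3]
opening: 85.7
grasp_force: 0.0
```

```bash
python3 - <<'E'
from h import *
s=manip.snapshot("wrist"); C=cloud(s); save(s,"w3.png",k=1.2)
P=C[(np.hypot(C[...,0]-526,C[...,1]-191)<30)]
for lo,hi in [(50,57),(70,84)]:
    k=(P[:,2]>lo)&(P[:,2]<hi); print(lo,k.sum(),cv2.minAreaRect(P[k][:,:2].astype(np.float32)))
o=manip.get_obs(); print(o["position"],o["joint_pos"],R.from_rotvec(o["tcp_rot"]).as_matrix()[:2,0])
E
```

```text
50 797 ((526.7368774414062, 191.4940185546875), (39.16992950439453, 38.7574577331543), 14.984265327453613)
70 497 ((526.9871826171875, 191.15631103515625), (10.975301742553711, 39.447532653808594), 69.09878540039062)
[526.18568189 192.69654968 361.79131799] [ 2.33182314e-01  4.47639041e-01  1.77000956e+00 -1.05983308e-04
  9.17998109e-01  2.17511307e+00] [ 0.93192543 -0.36261629]
```

View pics/w3.png

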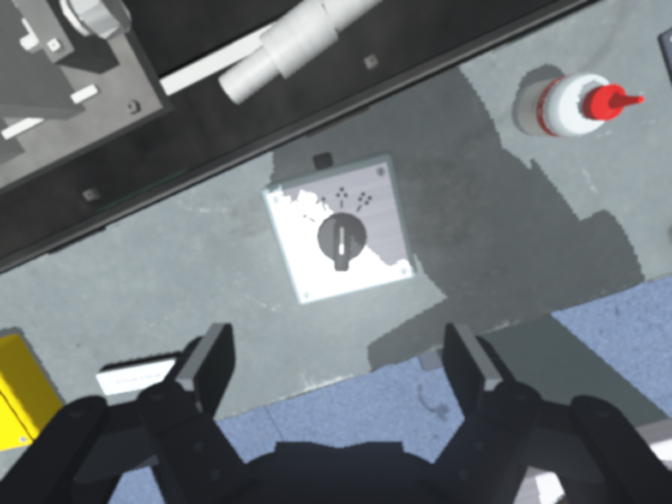

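The pointer now stands at the three-stud mark at px (285,160), with a bar angle of -20.9°, and the knob is released. Going over the paddle with the fingers shut.

Request:
{"fn": "play_rows", "kwargs": {
  "commands": [
    [0.0104, 0.0427, 0, 0, 0],
    [0.0104, 0.0427, 0, 0, 0],
    [0.0104, 0.0427, 0, 0, 0],
    [0.0104, 0.0427, 0, 0, 0],
    [0.0104, 0.0427, 0, 0, 0],
    [0.0104, 0.0427, 0, 0, 0],
    [0.0104, 0.0427, 0, 0, 0],
    [0.0104, 0.0427, 0, 0, 0]
  ]
}}

```text
clock: 7.6
position: [479.1, -157.6, 357.7]
tcp_rot: [-3.087, 0.58, 0.003]
wrist_force: [0.8, 0.3, 0.7]
opening: 0.1
grasp_force: 0.0
```

Request:
{"fn": "play_rows", "kwargs": {
  "commands": [
    [0, 0, 0, -0.138, 0],
    [0, 0, 0, -0.138, 0],
    [0, 0, 0.02, -0.138, 0],
    [0, 0, 0.03, -0.138, 0],
    [0, 0, 0.03, 0, 0],
    [0, 0, 0, 0, 0],
    [0, 0, 0, 0, 0]
  ]
}}

```text
clock: 8.3
position: [479.9, -155.9, 278.4]
tcp_rot: [-3.128, -0.283, 0.003]
wrist_force: [0.4, -0.3, 0.6]
opening: 0.2
grasp_force: 0.0
```

```bash
python3 - <<'E'
from h import *
s=manip.snapshot("wrist"); C=cloud(s); save(s,"w4.png",k=1.2)
p=C[(abs(C[...,0]-510)<90)&(abs(C[...,1]+150)<45)]
k=(p[:,2]>63)&(p[:,2]<85); q=p[k]; print("paddle",k.sum(),cv2.minAreaRect(q[:,:2].astype(np.float32)))
A=np.c_[q[:,:2],np.ones(len(q))]; print("plane",np.linalg.lstsq(A,q[:,2],rcond=None)[0])
o=manip.get_obs(); print(o["position"],o["wrist_force"],o["opening"],R.from_rotvec(o["tcp_rot"]).as_matrix())
E
```

```text
paddle 8047 ((500.5176696777344, -151.56985473632812), (93.63920593261719, 44.07518768310547), 10.511604309082031)
plane [-1.56312101e-01 -3.01230909e-02  1.42518564e+02]
[ 479.99156165 -155.99295775  279.18886753] [0.02094688 0.54167043 0.82604639] -0.018565637239306283 [[ 9.83777992e-01  1.79390211e-01 -1.18582697e-04]
 [ 1.79390211e-01 -9.83777999e-01 -1.19569190e-05]
 [-1.18804003e-04 -9.50962126e-06 -9.99999993e-01]]
```

View pics/w4.png

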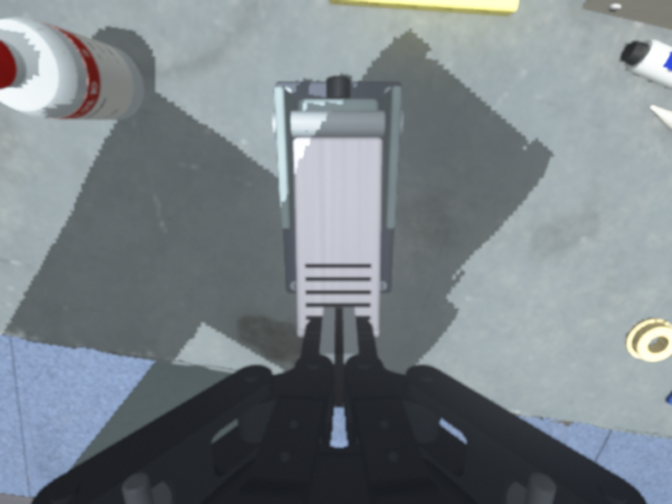

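The view shows the shut fingers above the ribs, centred across the paddle. Descending to just above the paddle.

Request:
{"fn": "play_rows", "kwargs": {
  "commands": [
    [0.001, 0, 0.01, 0, 0],
    [0, 0, 0.01, 0, 0],
    [0, 0, 0.01, 0, 0],
    [0, 0, 0, 0, 0],
    [0, 0, 0, 0, 0]
  ]
}}

```text
clock: 8.85
position: [480.8, -155.8, 248.5]
tcp_rot: [-3.129, -0.283, 0.001]
wrist_force: [-0.0, -0.7, -0.1]
opening: -0.2
grasp_force: 0.0
```

Request:
{"fn": "play_rows", "kwargs": {
  "commands": [
    [0, 0, 0.002, 0, 0],
    [0, 0, 0.002, 0, 0],
    [0, 0, 0.002, 0, 0],
    [0, 0, 0.001, 0, 0],
    [0, 0, 0.001, 0, 0],
    [0, 0, 0, 0, 0],
    [0, 0, 0, 0, 0],
    [0, 0, 0, 0, 0]
  ]
}}

```text
clock: 9.65
position: [480.8, -155.7, 240.7]
tcp_rot: [3.129, 0.284, -0.0]
wrist_force: [-2.4, -0.1, 3.9]
opening: 0.0
grasp_force: 1.9
```

Request:
{"fn": "play_rows", "kwargs": {
  "commands": [
    [0, 0, 0.0015, 0, 0],
    [0, 0, 0.0015, 0, 0],
    [0, 0, 0.0015, 0, 0],
    [0, 0, 0.0015, 0, 0],
    [0, 0, 0.001, 0, 0],
    [0, 0, 0, 0, 0],
    [0, 0, 0, 0, 0],
    [0, 0, 0, 0, 0],
    [0, 0, 0, 0, 0],
    [0, 0, 0, 0, 0]
  ]
}}

```text
clock: 10.65
position: [480.7, -155.8, 233.6]
tcp_rot: [3.129, 0.284, -0.001]
wrist_force: [-3.9, -1.0, 5.9]
opening: 0.2
grasp_force: 2.9
```

```bash
python3 - <<'E'
from h import *
s=manip.snapshot("wrist"); C=cloud(s); save(s,"w5.png",(200,40,380,320),2)
u=np.array([.9833,.1822]);n=np.array([-.1822,.9833]);o=np.array([481,-155.2])
d=C[...,:2]-o; a=d@u; b=d@n
k=(a>14)&(a<60)&(abs(b)<16)&(C[...,2]>45)&(C[...,2]<80)
A=np.c_[a[k],np.ones(k.sum())]; print("slope, z at press",np.linalg.lstsq(A,C[k][:,2],rcond=None)[0],k.sum())
for sg in(-1,1):
    k=(a>50)&(a<90)&(abs(b-sg*28)<2)&(C[...,2]>52); print("cheek",k.sum(),np.median(C[k][:,2]) if k.any() else None)
print(manip.get_obs()["position"],manip.get_obs()["wrist_force"])
E
```

```text
slope, z at press [-1.72460255e-03  5.87894237e+01] 5845
cheek 794 58.51946358653038
cheek 788 58.493979956562384
[ 480.65291695 -155.74226206  233.6089373 ] [-4.17309042 -1.07000549  5.6810986 ]
```

View pics/w5.png

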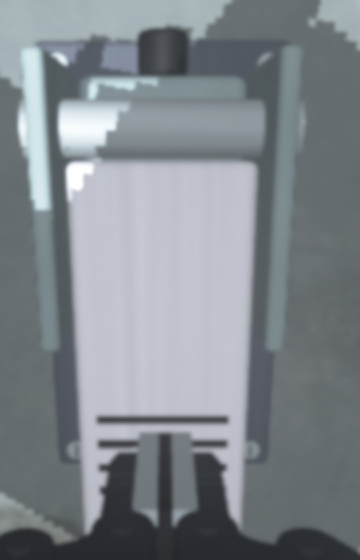

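The paddle is level (slope -0.002) and flush with the cheeks. The fingers have held it for over 0.5 s with about 6 N.

Request:
{"fn": "play_rows", "kwargs": {
  "commands": [
    [0, 0, 0, 0, 0],
    [0, 0, 0, 0, 0],
    [0, 0, 0, 0, 0]
  ]
}}

```text
clock: 11.0
position: [480.7, -155.8, 233.6]
tcp_rot: [-3.129, -0.283, 0.001]
wrist_force: [-4.1, -1.3, 7.1]
opening: -0.4
grasp_force: 2.9
```

```bash
python3 -c "
from workcell import manip
print(manip.job_done())"
```

```text
the job is handed in; nothing more can be done
None
```

The knob was turned to the three-stud mark and let go, then the paddle was pressed level with the cheeks and is still held there by the fingers with about 6–7 N; the job was handed in at about 11 s, and no verdict was returned.

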